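Put four bench items back on their colour-coded pads

ROBOT

A 6-joint arm with a two-finger parallel gripper is mounted at the origin on a cart in front of the work surface, level with it; the furniture and walls round the work are solid. World frame = base frame: x ahead of the robot, y to its left, z up, the work surface at z = 0. Lengths are in m, angles in degrees, forces in N, time in s.
With the tool pointing down it reaches from about 0.3 to 0.75 m from the base axis. Payload 8.5 kg.
Tool frame: the origin (TCP) lies between the finger pads; the fingertips stand 25 mm ahead of it and the grasp point (between the pads) lies 6 mm ahead of it; x points along the fingers, y is the direction in which the jaws open and shut, and the axes are right-handed (so a half turn about x gives the same grasp; the last joint's range is limited). The gripper opens to 85 mm and grips with 20 to 120 N. Pads are 22 mm wide; open, the fingers measure 114 mm over their backs; the gripper's body (76 mm by 85 mm) begins 54 mm behind the grasp point. The pads swing forward as they close: fully open they stand 13 mm farther back than shut.
Start: joints at [-87.737, 21.807, 74.336, -0, 83.858, -12.336], TCP at [0.139, -0.532, 0.256] pointing down, gripper open.
Joint ranges: [-178.18, 178.18], [-50.72, 133.34], [12.68, 142.11], [-81.47, 261.47], [9.98, 163.14], [-165.26, 165.26]. Speed limits (degrees/s): [136.94, 136.94, 180, 180, 180, 180].

INTERFACE

Orientations are given as a 3x3 rotation matrix whose columns are the frame's x, y, z axes.
In Python, from rig import sensors, get_image, workorder gives the robot as it stands.
- The arm moves only by the tool arm_command, never from a script. Its argument "plan" is a list that holds one entry, the list of rows, each a list of 6 numbers: the shift along the tool's x, y, z in units of 25 mm (1.0 is 25 mm), then the turn, a rotation vector about the tool's x, y, z in units of 6 degrees (1.0 is 6 degrees). In form: [[[dx, dy, dz, ax, ay, az], ...]]. A call has 1 to 10 rows; each row is the pose to reach, as a shift and turn from the pose commanded when the call began, along the tool's axes at that moment; what a row does not reach only later rows make up. A row lasts 1/10 s, in which the tool goes at most 50 mm and 8.59 degrees, less where a joint would pass 70% of its speed; a pose out of reach is approached as far as the arm can. A call with a gripper value outside its range is refused whole. "jaw" is the closure, from 0 (fully open) to 1 (shut), set as the call begins (left out, the last holds). The fingers move at their own pace and stop on an object; "newtons" is the grip in N (left out, the last holds). Time passes only in rows, so rows that repeat a pose let the fingers close. It gives the time, the measured TCP pose, the force and the opening at its end, in the units of the state.
- sensors.observe(): the state, without advancing time (a new reading comes with each control period).
- get_image(name): name is "side" or "top" or "wrist"; returns a dict with "img" (400x640x3 uint8, red, green, blue), "fx", "fy", "cx", "cy" (pixels), "T" (4x4, takes a point from camera to world coordinates). Camera axes: x right, y up, looking along -z (the intrinsics and any distortion apply to the point x, -y, -z); pixel columns grow to the right and rows downward; lengths in m; the calibration is good to about 2 mm. A picture is of the moment at which its call begins. There is no depth.
- workorder.close_job(): hands the job in, once; it reports no verdict.
The state is a dict: "time_s": time; "q": joint angles; "qvel": joint speeds; "joint_efforts": joint torques, N m; "position": TCP position; "tool_rot": TCP orientation; "ft_force": force on the tool from outside, world axes, zero at the start; "wrist_torque": the same for the moment, N m; "grip_width": finger opening in m.
Only numpy, scipy, OpenCV 4.12 (cv2) and the standard library are available. Lean on these libraries where they do the work, as an engineer would, in place of code of your own. Each camera call takes 0.05 s, during which the arm holds its last target. There are 200 camera calls.

TASK

Tidy the bench by its colour code: stand the brown glass jar on the brown pad, the black-capped specimen jar on the black pad and the blue-capped tube on the small blue pad, and lay the roll of teal tape flat on the teal pad. Each must end upright and wholly on its own pad, set down gently and not dropped, and let go. Leave the green culture flask and the culture dish where they stand.

Things in the scene. Friction and masses are not known exactly. Their poses are not given: they have to be found in the camera images.
- brown_jar_center (a point): screw-cap reagent jar of brown glass, loose, upright: round body 56 mm across up to 64 mm, then a blue cap 48 mm across, 80 mm tall in all. This point is on its axis, half-way up (40 mm above its foot); z is its axis, up. From above it shows as a blue disc with a brown rim. Grip the body, not the cap.
- black_jar_center (a point): clear specimen jar with grey contents and a black cap, loose, upright: round, 56 mm across up to 70 mm, the cap 54 mm across, 88 mm tall in all. This point is on its axis, half-way up (44 mm above its foot); z is its axis, up.
- tube_center (a point): narrow clear centrifuge tube with a blue cap, loose, standing on its flat foot: 28 mm across, cap 34 mm across from 102 mm up, 116 mm tall in all. This point is on its axis, half-way up (58 mm above its foot); z is its axis, up. A deep grip may bring the hand down on the cap, so grip it in its upper half, about 75 to 85 mm above its foot.
- tape_center (a point): roll of teal marking tape lying flat, loose: 52 mm across, 19 mm tall; this point is its centre, half-way up; z is its axis, up. Grip it across the outside. All the things, pads and bystanders listed start in two rows along y (nearer the robot at the left), the centres of neighbours in a row at least 125 mm apart and the rows at least 138 mm apart along x, so jaws that close along x have the most room.
- brown_pad_top (a point): fixed round brown rubber pad, 5 mm thick, 84 mm across, flat on the worktop, with a fine pale ring of 58 mm showing the outline of the foot that belongs on it; this point is the centre of its top face. z up.
- black_pad_top (a point): fixed round black rubber pad, 5 mm thick, 84 mm across, flat on the worktop, with a fine pale ring of 58 mm showing the outline of the foot that belongs on it; this point is the centre of its top face. z up.
- blue_pad_top (a point): fixed round blue rubber pad, 5 mm thick, 56 mm across, flat on the worktop, with a fine pale ring of 30 mm showing the outline of the foot that belongs on it; this point is the centre of its top face. z up. The smallest pad.
- teal_pad_top (a point): fixed round teal (blue-green) rubber pad, 5 mm thick, 80 mm across, flat on the worktop, with a fine pale ring of 54 mm showing the outline of the foot that belongs on it; this point is the centre of its top face. z up.
- green_flask: round glass flask with a dark green culture and a beige cotton plug, 72 mm across, 137 mm tall, loose; origin at the centre of its underside. A bystander, to be left alone.
- dish: flat round culture dish, cream coloured, 94 mm across, 15 mm tall, loose; origin at the centre of its underside. A bystander, to be left alone.

How it is judged:
By the outcome, as a careful person would: the job done as asked, in the order asked, and still so for the second after the job is handed in, with the robot touching nothing.
It also fails if it takes over 112 s, if anything falls off the work surface, if the arm or the gripper's body presses on something with over 40 N, if the wrist force passes 120 N, or if a joint passes its speed limit or range.

## Working session

There is one attempt and no reset: what is moved stays moved. The work goes in short steps, Python scripts to look and compute and a tool call to move; the robot and the scene stay as the last step left them, time stands still between calls to the robot, and variables do not carry over. Pictures are saved under pics/ and viewed, about 12 in all and at most 16, crops included, and the job is handed in when it is done.

Besides the shell and the picture viewer there is one more tool, called after ">>>" as name(argument=value, ...), one argument or row to a line, values as JSON. arm_command: Moves the arm, as the interface text tells. Its arguments: {"type":"object","properties":{"plan":{"type":"array","items":{"type":"array","items":{"type":"array","items":{"type":"number"}}}},"jaw":{"type":"number"},"newtons":{"type":"number"}},"required":["plan"]}

```bash
mkdir -p pics; ls; python3 - <<'E'
from rig import sensors,get_image
import cv2,numpy as np
s=sensors.observe(); print(s)
for n in ["top","side"]:
    d=get_image(n); print(n,{k:np.round(v,4).tolist() for k,v in d.items() if k!="img"})
    cv2.imwrite(f"pics/{n}0.png",d["img"][:,:,::-1])
E
```

```text
pics
{'time_s': 0.0, 'q': array([-8.77371003e+01,  2.18393159e+01,  7.43877687e+01, -1.16012318e-03,
        8.38584184e+01, -1.23369374e+01]), 'qvel': array([-0.01672513, -0.09943635,  0.02340134, -0.08917073,  0.00536405,
       -0.01747298]), 'joint_efforts': array([ 8.66058454e-04, -4.48454118e+01, -2.31275457e+01, -1.84421870e-04,
        4.80756979e-03,  1.60030760e-05]), 'position': array([ 0.1386076 , -0.53195667,  0.2557097 ]), 'tool_rot': array([[-7.90395525e-05,  2.52068660e-01, -9.67709349e-01],
       [ 1.49035025e-03, -9.67708248e-01, -2.52068495e-01],
       [-9.99998886e-01, -1.46214926e-03, -2.99183365e-04]]), 'ft_force': array([-0.71541531,  0.45314746, -0.66559114]), 'wrist_torque': array([ 0.06734551, -0.02714506,  0.00765796]), 'grip_width': 0.08528963479114698}
top {'fx': 446.6701, 'fy': 446.6701, 'cx': 315.5327, 'cy': 204.9473, 'T': [[0.0198, 0.989, -0.1464, 0.3441], [-0.9998, 0.0182, -0.012, -0.0119], [-0.0092, 0.1466, 0.9892, 1.322], [0.0, 0.0, 0.0, 1.0]]}
side {'fx': 422.4465, 'fy': 422.4465, 'cx': 323.9249, 'cy': 203.5369, 'T': [[0.998, 0.0169, -0.0602, 0.452], [-0.0582, 0.6026, -0.7959, -0.9143], [0.0228, 0.7979, 0.6024, 0.7791], [0.0, 0.0, 0.0, 1.0]]}
```

View pics/top0.png

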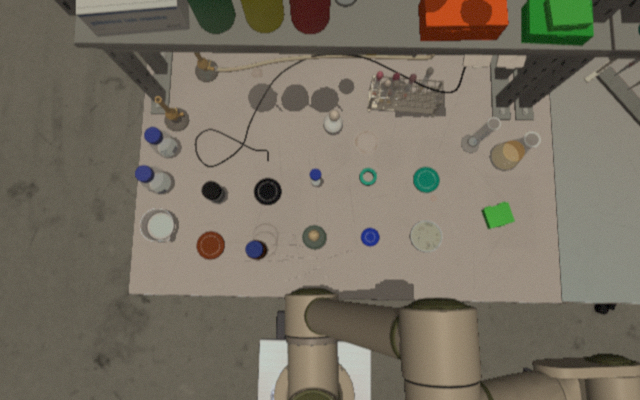

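View pics/side0.png

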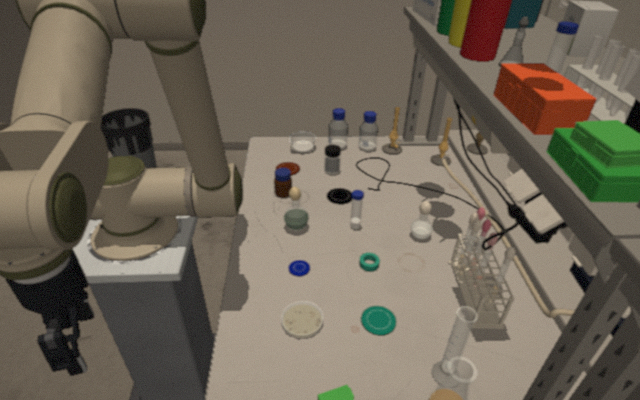

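The top view has the near row at brown pad (210,245), brown jar (257,250), flask (314,237), blue pad (370,237) and dish (426,236). The far row is black jar (213,190), black pad (267,191), tube (316,176), tape (368,177) and teal pad (426,180). The side view shows the same things: brown jar cap (283,175), black cap (333,152), tube cap (357,194), tape (369,262). Next I'll triangulate.

```bash
cat > h.py <<'E'
import numpy as np,cv2
from rig import sensors,get_image
def ray(d,u,v):
    r=np.array([(u-d["cx"])/d["fx"],-(v-d["cy"])/d["fy"],-1.]); T=np.asarray(d["T"])
    r=T[:3,:3]@r; return T[:3,3],r/np.linalg.norm(r)
def plane(d,u,v,z):
    o,r=ray(d,u,v); return o+r*(z-o[2])/r[2]
def tri(*a):
    A=np.zeros((3,3));b=np.zeros(3)
    for d,u,v in a:
        o,r=ray(d,u,v);P=np.eye(3)-np.outer(r,r);A+=P;b+=P@o
    return np.linalg.solve(A,b)
def proj(d,p):
    T=np.asarray(d["T"]);c=T[:3,:3].T@(np.asarray(p)-T[:3,3])
    return d["cx"]+d["fx"]*c[0]/-c[2], d["cy"]-d["fy"]*c[1]/-c[2]
HSV={"blue":((105,120,40),(130,255,255)),"brown":((0,120,30),(15,255,200)),"teal":((75,90,60),(97,255,255)),"black":((0,0,0),(180,255,45))}
def blob(d,col,u,v,r):
    "centre of the filled blob of a colour nearest (u,v)"
    h=cv2.cvtColor(d["img"],cv2.COLOR_RGB2HSV); m=cv2.inRange(h,*[np.array(x) for x in HSV[col]])
    w=np.zeros_like(m);cv2.circle(w,(int(u),int(v)),int(r),255,-1);m&=w
    cs,_=cv2.findContours(m,cv2.RETR_EXTERNAL,cv2.CHAIN_APPROX_NONE)
    if not cs: return None
    pts=cv2.convexHull(np.vstack([c for c in cs if len(c)>5]))
    (x,y),ax,an=cv2.fitEllipse(pts) if len(pts)>=5 else cv2.minAreaRect(pts)
    return x,y,ax
E
python3 - <<'E'
from h import *
t,s=get_image("top"),get_image("side")
L=[("brownpad","brown",(210,245),(288,169),18),("browncap","blue",(257,250),(283,174),14),("blackcap","black",(213,190),(333,151),14),("blackpad","black",(267,191),(340,196),18),
("tubecap","blue",(316,175),(357,194),10),("tape","teal",(368,177),(369,262),14),("tealpad","teal",(426,180),(379,320),22),("bluepad","blue",(370,237),(299,268),14)]
for n,c,a,b,r in L:
    A=blob(t,c,*a,r);B=blob(s,c,*b,r)
    print(n,np.round(A[:2],1),np.round(A[2],1),np.round(B[:2],1),np.round(B[2],1),np.round(tri((t,*A[:2]),(s,*B[:2])),4))
for n,a,z in [("flask",(314,237),.137),("dish",(426,236),.015)]: print(n,plane(t,*a,z))
E
```

```text
brownpad [210.1 245. ] [26.3 27.3] [286.6 174. ] [24.6 26.6] [ 0.414   0.3194 -0.0237]
browncap [254.4 249. ] [15.8 16.7] [282.2 174.4] [12.4 13.9] [0.4029 0.1717 0.0711]
blackcap [211.6 190.6] [16.8 19.1] [332.5 150.7] [11.4 14.2] [0.5654 0.2985 0.0788]
blackpad [267.3 191.2] [24.9 25.8] [339.5 195.9] [14.3 23.8] [0.5795 0.1497 0.0025]
tubecap [315. 174.] [10.  10.1] [356.6 194.5] [ 7.8 11.8] [0.6096 0.006  0.1113]
tape [367.8 176.3] [16.3 16.6] [369.  261.4] [17.7 19.1] [ 0.6284 -0.1506  0.0127]
tealpad [425.9 179.4] [24.7 25.4] [378.3 320.1] [27.8 34.1] [ 0.6245 -0.3258  0.0034]
bluepad [369.7 236.6] [17.  17.2] [298.8 267.7] [14.6 19.5] [ 0.4489 -0.1573  0.0036]
flask [0.43337811 0.00485856 0.137     ]
dish [ 0.45173757 -0.32051143  0.015     ]
```

>>> arm_command(
  plan=[
    [[0,-1,-1.42,-1.26,0,0],[0,-2,-2.84,-2.52,0,0],[0,-3,-4.26,-3.78,0,0],[0,-4,-5.7,-5.04,0,0],[0,-5,-7.1,-6.3,0,0],[0,-6,-8.5,-7.56,0,0],[0,-7,-9.95,-8.82,0,0],[0,-8,-11.4,-10.1,0,0],[0,-9,-12.8,-11.3,0,0],[0,-10,-14.2,-12.57,0,0]],
  ],
  jaw=0,
)

```text
time_s: 1.2
position: [0.42, -0.1992, 0.2564]
tool_rot: [[0.0, 1.0, 0.006], [-0.0, 0.006, -1.0], [-1.0, 0.0, 0.0]]
ft_force: [0.4, 0.1, 0.4]
grip_width: 0.0855
```

>>> arm_command(
  plan=[
    [[0,-0.1,-1.7,0,0,0],[0,-0.2,-3.4,0,0,0],[0,-0.3,-5.1,0,0,0],[0,-0.4,-6.8,0,0,0],[0,-0.5,-8.5,0,0,0],[0,-0.6,-10.2,0,0,0],[0,-0.7,-11.9,0,0,0],[0,-0.7,-13.6,0,0,0],[0,-0.7,-14.8,0,0,0],[0,-0.7,-14.8,0,0,0]],
  ],
)

```text
time_s: 2.2
position: [0.401, 0.1718, 0.2562]
tool_rot: [[-0.0, 1.0, 0.005], [0.001, 0.005, -1.0], [-1.0, -0.0, -0.001]]
ft_force: [0.2, 0.5, 0.1]
grip_width: 0.0855
```

```bash
python3 - <<'E'
from h import *
d=get_image("wrist"); print(np.round(d["T"],3),d["fx"],sensors.observe()["position"])
cv2.imwrite("pics/w1.png",d["img"][:,:,::-1])
for n,p in [("jar",(.403,.172,.08)),("bpad",(.414,.32,.005)),("blkcap",(.565,.2985,.088)),("blkpad",(.58,.15,.005))]: print(n,proj(d,p))
E
```

```text
[[ 1.    -0.004 -0.002  0.401]
 [ 0.005  0.95   0.313  0.252]
 [ 0.001 -0.313  0.95   0.374]
 [ 0.     0.     0.     1.   ]] 293.31441144125716 [0.40116052 0.17036494 0.25615421]
jar (np.float64(319.80197792839067), np.float64(183.18469028203253))
bpad (np.float64(330.0364842443124), np.float64(38.192032654132504))
blkcap (np.float64(505.2718890523182), np.float64(47.13533838603266))
blkpad (np.float64(455.0246229291332), np.float64(184.8507263046871))
```

View pics/w1.png

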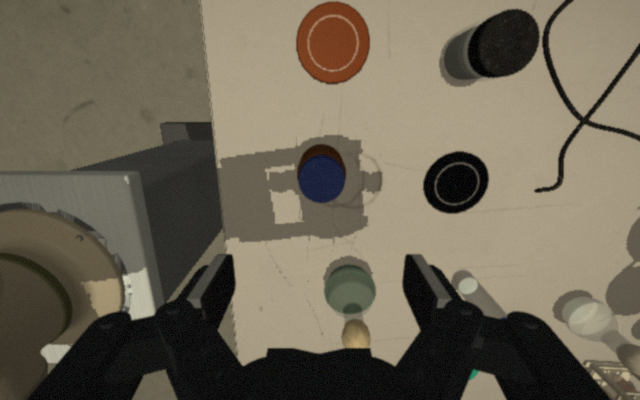

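The wrist view shows the brown pad at (333,42), the brown jar's cap at (322,173), the black cap at (505,43) and the black pad at (456,182). Next I'll measure them and compare with the top-view fixes.

```bash
python3 - <<'E'
from h import *
d=get_image("wrist"); t=get_image("top")
for n,c,u,v,r,z,tu,tv,tr in [("jarcap","blue",322,173,40,.08,257,250,14),("brownpad","brown",333,42,50,.005,210,245,18),("blackcap","black",512,40,40,.088,213,190,14),("blackpad","black",456,182,45,.005,267,191,18)]:
    b=blob(d,c,u,v,r); b2=blob(t,c,tu,tv,tr); print(n,np.round(b[:2],1),np.round(b[2],1),"plane",np.round(plane(d,*b[:2],z),4),"tri",np.round(tri((d,*b[:2]),(t,*b2[:2])),4))
E
```

```text
jarcap [320.9 176.7] [44.3 45.7] plane [0.4043 0.1773 0.08  ] tri [0.4016 0.1602 0.0105]Traceback (most recent call last):
  File "<stdin>", line 4, in <module>
TypeError: 'NoneType' object is not subscriptable
```

```bash
python3 - <<'E'
from h import *
d=get_image("wrist")
for n,c,u,v,r,z in [("brownpad","brown",333,42,50,.005),("blackcap","black",512,40,40,.088),("blackpad","black",456,182,45,.005)]:
    b=blob(d,c,u,v,r)
    if b: print(n,np.round(b[:2],1),np.round(b[2],1),"plane",np.round(plane(d,*b[:2],z),4))
    else: print(n,None)
E
```

```text
brownpad [331.7  38.8] [72.7 82.1] plane [0.4169 0.3161 0.005 ]
blackcap [512.   39.6] [68.  82.5] plane [0.5705 0.3005 0.088 ]
blackpad [455.7 179.1] [57.4 66.2] plane [0.5801 0.1538 0.005 ]
```

>>> arm_command(
  plan=[
    [[1,0.1,-0.1,0,0,0],[2.2,0.1,-0.1,0,0,0],[3.4,0.1,-0.1,0,0,0],[4.6,0.1,-0.1,0,0,0],[5.7,0.1,-0.1,0,0,0],[6.7,0.1,-0.1,0,0,0],[7.5,0.1,-0.1,0,0,0],[8,0.1,-0.1,0,0,0],[8.3,0.1,-0.1,0,0,0],[8.3,0.1,-0.1,0,0,0]],
  ],
)

```text
time_s: 3.4
position: [0.404, 0.1709, 0.0484]
tool_rot: [[-0.001, 1.0, -0.001], [-0.0, -0.001, -1.0], [-1.0, -0.001, 0.0]]
ft_force: [0.6, -0.6, 0.4]
grip_width: 0.0853
```

>>> arm_command(
  plan=[
    [[0,0,0,0,0,0],[0,0,0,0,0,0],[0,0,0,0,0,0],[0,0,0,0,0,0],[0,0,0,0,0,0],[0,0,0,0,0,0],[0,0,0,0,0,0],[0,0,0,0,0,0],[0,0,0,0,0,0],[0,0,0,0,0,0]],
  ],
  jaw=1,
  newtons=40,
)

```text
time_s: 4.4
position: [0.4044, 0.1717, 0.0498]
tool_rot: [[0.002, 1.0, 0.0], [0.0, 0.0, -1.0], [-1.0, 0.002, -0.0]]
ft_force: [-2.1, -0.6, 6.9]
grip_width: 0.0537
```

>>> arm_command(
  plan=[
    [[-0.1,0,0,0,0,0],[-0.3,0,0,0,0,0],[-0.6,0,0,0,0,0],[-0.9,0,0,0,0,0],[-1.1,0,0,0,0,0],[-1.2,0,0,0,0,0],[-1.2,0,0,0,0,0]],
  ],
)

```text
time_s: 5.1
position: [0.4041, 0.1717, 0.0792]
tool_rot: [[0.001, 1.0, 0.0], [0.0, 0.0, -1.0], [-1.0, 0.001, -0.0]]
ft_force: [0.2, 0.1, -1.2]
grip_width: 0.0532
```

```bash
python3 - <<'E'
from h import *
d=get_image("wrist"); s=get_image("side")
a=cv2.resize(s["img"][120:260,220:400],(640,498))
w=cv2.resize(d["img"],(640,400))
cv2.imwrite("pics/g1.png",cv2.resize(np.vstack([a,w]),(427,599))[:,:,::-1]); o=sensors.observe();print(o["ft_force"],o["grip_width"],o["position"])
E
```

```text
[-0.35161459 -0.15461904 -0.63040968] 0.052933773380863657 [0.40393569 0.1716669  0.07873917]
```

View pics/g1.png

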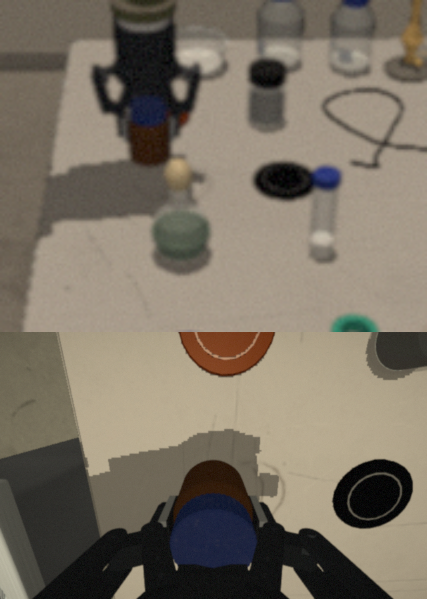

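The jar is held upright and centred between the jaws. In the stacked wrist view the cap is at about (213,532) and the brown pad at (228,350). The grip width is drifting down a little, so I'll check where the jar sits in the hand.

```bash
python3 - <<'E'
from h import *
d=get_image("wrist")
h=cv2.cvtColor(d["img"],cv2.COLOR_RGB2HSV); m=cv2.inRange(h,np.array((105,120,40)),np.array((130,255,255)))
x,y,w,hh=cv2.boundingRect(m[200:]); print("cap bbox",x,y+200,w,hh)
m2=cv2.inRange(h,np.array((0,60,15)),np.array((20,255,200)))[180:]; print("brown bbox",cv2.boundingRect(m2))
T=np.asarray(d["T"])
for dy in (0,5e-3,1e-2):
  for z in (.08,.107):
    c=np.array([.404,.1717+dy,z]); P=[proj(d,c+np.array([r*np.cos(a),r*np.sin(a),-zz])) for a in np.linspace(0,6.28,60) for zz,r in((0,.024),(.016,.024))];P=np.array(P)
    Q=np.array([proj(d,c+np.array([.028*np.cos(a),.028*np.sin(a),-zz])) for a in np.linspace(0,6.28,60) for zz in(.016,.08)])
    print(dy,z,"cap",P.min(0).round(),P.max(0).round(),"body",Q.min(0).round(),Q.max(0).round())
o=sensors.observe();print(o["grip_width"])
E
```

```text
cap bbox 254 242 131 112
brown bbox (9, 0, 631, 220)
0 0.08 cap [266. 223.] [369. 327.] body [263. 181.] [372. 311.]
0 0.107 cap [253. 250.] [381. 376.] body [252. 193.] [383. 351.]
0.005 0.08 cap [265. 214.] [370. 318.] body [263. 174.] [373. 304.]
0.005 0.107 cap [252. 238.] [382. 366.] body [251. 185.] [384. 343.]
0.01 0.08 cap [264. 204.] [371. 310.] body [262. 167.] [373. 296.]
0.01 0.107 cap [251. 227.] [383. 356.] body [250. 177.] [385. 334.]
0.053630367770691814
```

>>> arm_command(
  plan=[
    [[0,0.05,-0.3,0,0,0],[0,0.1,-0.9,0,0,0],[0,0.2,-1.7,0,0,0],[0,0.25,-2.6,0,0,0],[0,0.3,-3.5,0,0,0],[0,0.4,-4.4,0,0,0],[0,0.45,-5.1,0,0,0],[0,0.48,-5.5,0,0,0],[0,0.48,-5.65,0,0,0],[0,0.48,-5.65,0,0,0]],
  ],
)

```text
time_s: 6.25
position: [0.4158, 0.313, 0.0786]
tool_rot: [[-0.0, 1.0, 0.001], [-0.0, 0.001, -1.0], [-1.0, -0.0, 0.0]]
ft_force: [0.1, -0.3, -1.9]
grip_width: 0.0534
```

```bash
python3 - <<'E'
from h import *
d=get_image("wrist"); im=d["img"].copy()
p=sensors.observe()["position"]; print(p)
for c,col in [((.4165,.317,.005),(0,255,0)),((p[0],p[1]+.0035,.029),(255,255,0))]:
    r=.042 if c[2]<.01 else .028
    P=np.array([proj(d,np.array(c)+r*np.array([np.cos(a),np.sin(a),0])) for a in np.linspace(0,6.28,60)]).round().astype(int); cv2.polylines(im,[P],True,col,1)
cv2.imwrite("pics/w2.png",im[:,:,::-1])
E
```

```text
[0.41580548 0.31260132 0.07866265]
```

View pics/w2.png

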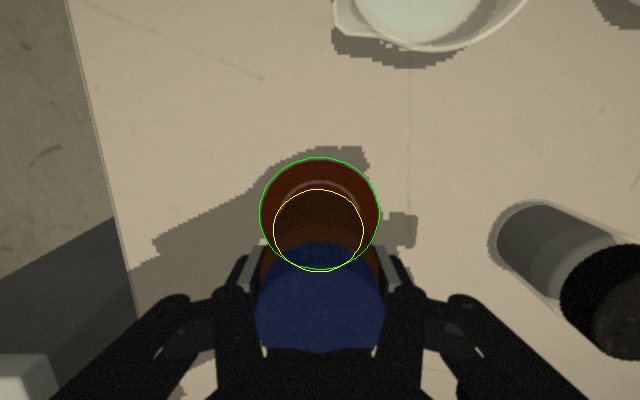

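The overlay of the predicted pad outline (centre about (320,213)) coincides with the pad, and the jar stands over it. Now I'll lower it.

>>> arm_command(
  plan=[
    [[0.2,0,0,0,0,0],[0.4,0,0,0,0,0],[0.6,0,0,0,0,0],[0.75,0,0,0,0,0],[0.83,0,0,0,0,0],[0.88,0,0,0,0,0],[0.91,0,0,0,0,0],[0.93,0,0,0,0,0]],
  ],
)

```text
time_s: 7.1
position: [0.416, 0.313, 0.0556]
tool_rot: [[0.0, 1.0, 0.0], [0.0, 0.0, -1.0], [-1.0, 0.0, -0.0]]
ft_force: [-0.8, -0.1, -2.0]
grip_width: 0.053
```

>>> arm_command(
  plan=[
    [[0.02,0,0,0,0,0],[0.04,0,0,0,0,0],[0.05,0,0,0,0,0],[0.05,0,0,0,0,0]],
  ],
)

```text
time_s: 7.5
position: [0.416, 0.313, 0.0548]
tool_rot: [[0.001, 1.0, 0.0], [0.0, 0.0, -1.0], [-1.0, 0.001, -0.0]]
ft_force: [-1.8, -0.4, 4.8]
grip_width: 0.0533
```

>>> arm_command(
  plan=[
    [[0,0,0,0,0,0],[0,0,0,0,0,0],[0,0,0,0,0,0],[0,0,0,0,0,0],[0,0,0,0,0,0],[0,0,0,0,0,0],[0,0,0,0,0,0],[0,0,0,0,0,0],[0,0,0,0,0,0]],
  ],
  jaw=0,
)

```text
time_s: 8.4
position: [0.416, 0.3129, 0.0543]
tool_rot: [[-0.0, 1.0, 0.0], [-0.0, 0.0, -1.0], [-1.0, -0.0, 0.0]]
ft_force: [-0.7, -0.0, 0.0]
grip_width: 0.0853
```

>>> arm_command(
  plan=[
    [[-0.3,0,0,0,0,0],[-1,0,0,0,0,0],[-2,0,0,0,0,0],[-3.2,0,0,0,0,0],[-4.4,0,0,0,0,0],[-5.6,0,0,0,0,0],[-6.8,0,0,0,0,0],[-7.6,0,0,0,0,0],[-8,0,0,0,0,0],[-8,0,0,0,0,0]],
  ],
)

```text
time_s: 9.4
position: [0.4161, 0.313, 0.2554]
tool_rot: [[0.002, 1.0, 0.0], [0.001, 0.0, -1.0], [-1.0, 0.002, -0.001]]
ft_force: [-0.1, -0.2, -0.5]
grip_width: 0.0855
```

>>> arm_command(
  plan=[
    [[0,0.7,0.1,0,0,0],[0,1.5,0.1,0,0,0],[0,2.4,0.2,0,0,0],[0,3.3,0.3,0,0,0],[0,4.2,0.4,0,0,0],[0,5,0.5,0,0,0],[0,5.7,0.58,0,0,0],[0,6,0.58,0,0,0],[0,6,0.58,0,0,0]],
  ],
)

```text
time_s: 10.3
position: [0.5662, 0.2983, 0.2528]
tool_rot: [[-0.002, 1.0, -0.0], [-0.001, -0.0, -1.0], [-1.0, -0.002, 0.001]]
ft_force: [-0.7, -0.6, 0.1]
grip_width: 0.0855
```

```bash
python3 - <<'E'
from h import *
d=get_image("wrist"); im=d["img"].copy(); print(sensors.observe()["position"])
def circ(c,r,col):
    P=np.array([proj(d,np.array(c)+r*np.array([np.cos(a),np.sin(a),0])) for a in np.linspace(0,6.28,60)]).round().astype(int); cv2.polylines(im,[P],True,col,1)
circ((.567,.2985,.088),.027,(0,255,0)); circ((.58,.152,.005),.042,(255,255,0)); circ((.416,.3165,.085),.024,(255,0,0)); circ((.416,.317,.005),.042,(0,255,0))
cv2.imwrite("pics/w3.png",im[:,:,::-1])
E
```

```text
[0.5656188  0.29849452 0.25330313]
```

View pics/w3.png

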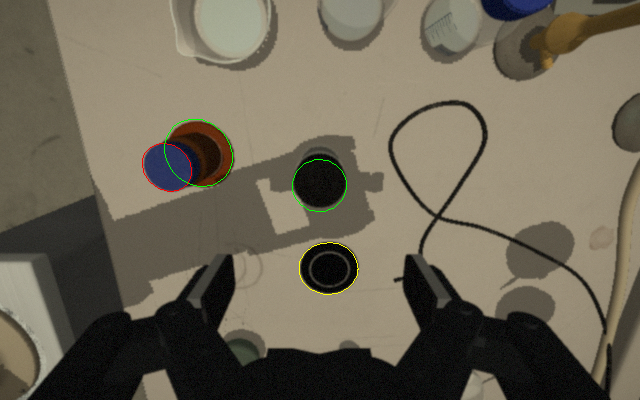

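The wrist view has the black cap at (320,184), matching its overlay. The black pad at (328,269) also matches, and the brown jar stands within its pad at (198,153). Now I'll grasp the black jar.

>>> arm_command(
  plan=[
    [[0.9,0.04,0,0,0,0],[2,0.04,0,0,0,0],[3.2,0.04,0,0,0,0],[4.4,0.04,0,0,0,0],[5.5,0.04,0,0,0,0],[6.5,0.04,0,0,0,0],[7.3,0.04,0,0,0,0],[7.7,0.04,0,0,0,0],[7.95,0.04,0,0,0,0],[7.95,0.04,0,0,0,0]],
  ],
)

```text
time_s: 11.35
position: [0.5667, 0.2986, 0.0556]
tool_rot: [[-0.0, 1.0, 0.001], [-0.0, 0.001, -1.0], [-1.0, -0.0, 0.0]]
ft_force: [0.3, -0.0, -0.3]
grip_width: 0.0854
```

>>> arm_command(
  plan=[
    [[0,0,0,0,0,0],[0,0,0,0,0,0],[0,0,0,0,0,0],[0,0,0,0,0,0],[0,0,0,0,0,0],[0,0,0,0,0,0],[0,0,0,0,0,0],[0,0,0,0,0,0],[0,0,0,0,0,0],[0,0,0,0,0,0]],
  ],
  jaw=1,
  newtons=40,
)

```text
time_s: 12.35
position: [0.5674, 0.2987, 0.0569]
tool_rot: [[0.002, 1.0, 0.0], [0.001, 0.0, -1.0], [-1.0, 0.002, -0.001]]
ft_force: [-1.8, 0.1, 6.4]
grip_width: 0.0541
```

>>> arm_command(
  plan=[
    [[-0.1,0,0,0,0,0],[-0.3,0,0,0,0,0],[-0.6,0,0,0,0,0],[-0.9,0,0,0,0,0],[-1.1,0,0,0,0,0],[-1.2,0,0,0,0,0],[-1.2,0,0,0,0,0]],
  ],
)

```text
time_s: 13.05
position: [0.5671, 0.2985, 0.086]
tool_rot: [[0.001, 1.0, 0.0], [0.0, 0.0, -1.0], [-1.0, 0.001, -0.0]]
ft_force: [0.1, 0.6, -1.0]
grip_width: 0.0542
```

>>> arm_command(
  plan=[
    [[0,0.05,0.3,0,0,0],[0,0.1,0.9,0,0,0],[0,0.2,1.7,0,0,0],[0,0.25,2.6,0,0,0],[0,0.3,3.5,0,0,0],[0,0.4,4.4,0,0,0],[0,0.45,5.1,0,0,0],[0,0.5,5.6,0,0,0],[0,0.52,5.85,0,0,0],[0,0.52,5.85,0,0,0]],
  ],
)

```text
time_s: 14.05
position: [0.5801, 0.1517, 0.0856]
tool_rot: [[-0.0, 1.0, -0.0], [0.0, -0.0, -1.0], [-1.0, -0.0, -0.0]]
ft_force: [0.2, 0.1, -1.1]
grip_width: 0.0546
```

```bash
python3 - <<'E'
from h import *
d=get_image("wrist"); im=d["img"].copy(); p=sensors.observe()["position"];print(p)
im=cv2.convertScaleAbs(im,alpha=1.8)
def circ(c,r,col):
    P=np.array([proj(d,np.array(c)+r*np.array([np.cos(a),np.sin(a),0])) for a in np.linspace(0,6.28,60)]).round().astype(int); cv2.polylines(im,[P],True,col,1)
circ((.58,.152,.005),.042,(0,255,0)); circ((p[0],p[1]+.001,.030),.028,(255,255,0));circ((p[0],p[1]+.001,.118),.027,(255,0,0))
cv2.imwrite("pics/w4.png",im[:,:,::-1])
E
```

```text
[0.58002526 0.15232214 0.08556906]
```

View pics/w4.png

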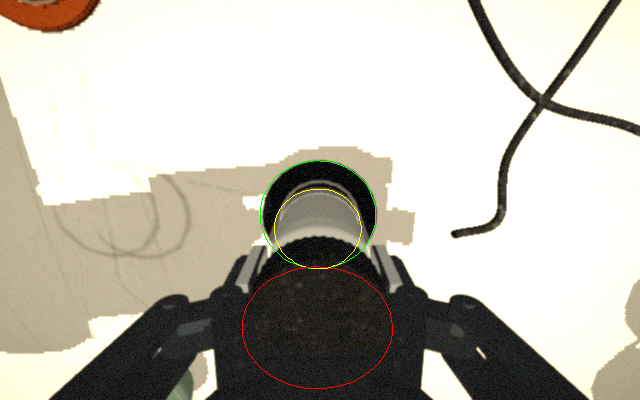

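The pad outline matches and the jar is centred over it at about (320,213). Lowering.

>>> arm_command(
  plan=[
    [[0.2,0,0,0,0,0],[0.4,0,0,0,0,0],[0.6,0,0,0,0,0],[0.75,0,0,0,0,0],[0.85,0,0,0,0,0],[0.92,0,0,0,0,0],[0.96,0,0,0,0,0],[0.96,0,0,0,0,0]],
  ],
)

```text
time_s: 14.9
position: [0.58, 0.1523, 0.0619]
tool_rot: [[0.0, 1.0, 0.0], [0.0, 0.0, -1.0], [-1.0, 0.0, -0.0]]
ft_force: [-0.5, 0.3, 1.6]
grip_width: 0.054
```

>>> arm_command(
  plan=[
    [[0.02,0,0,0,0,0],[0.04,0,0,0,0,0],[0.05,0,0,0,0,0],[0.05,0,0,0,0,0]],
  ],
)

```text
time_s: 15.3
position: [0.58, 0.1523, 0.0619]
tool_rot: [[0.001, 1.0, 0.0], [0.0, 0.0, -1.0], [-1.0, 0.001, -0.0]]
ft_force: [-5.6, -0.4, 12.5]
grip_width: 0.0543
```

>>> arm_command(
  plan=[
    [[0,0,0,0,0,0],[0,0,0,0,0,0],[0,0,0,0,0,0],[0,0,0,0,0,0],[0,0,0,0,0,0],[0,0,0,0,0,0],[0,0,0,0,0,0],[0,0,0,0,0,0],[0,0,0,0,0,0]],
  ],
  jaw=0,
)

```text
time_s: 16.2
position: [0.58, 0.1522, 0.0603]
tool_rot: [[-0.0, 1.0, 0.0], [-0.0, 0.0, -1.0], [-1.0, -0.0, 0.0]]
ft_force: [0.4, -0.4, -0.5]
grip_width: 0.0854
```

>>> arm_command(
  plan=[
    [[-0.3,0,0,0,0,0],[-1,0,0,0,0,0],[-2,0,0,0,0,0],[-3.2,0,0,0,0,0],[-4.4,0,0,0,0,0],[-5.6,0,0,0,0,0],[-6.8,0,0,0,0,0],[-7.6,0,0,0,0,0],[-8,0,0,0,0,0],[-8,0,0,0,0,0]],
  ],
)

```text
time_s: 17.2
position: [0.5802, 0.1523, 0.2616]
tool_rot: [[0.002, 1.0, 0.0], [0.0, 0.0, -1.0], [-1.0, 0.002, -0.0]]
ft_force: [-0.9, -0.5, -0.8]
grip_width: 0.0855
```

>>> arm_command(
  plan=[
    [[0,0.1,0.7,0,0,0],[0,0.2,1.5,0,0,0],[0,0.4,2.4,0,0,0],[0,0.6,3.3,0,0,0],[0,0.8,4.2,0,0,0],[0,1,5,0,0,0],[0,1.1,5.5,0,0,0],[0,1.18,5.84,0,0,0],[0,1.18,5.84,0,0,0]],
  ],
)

```text
time_s: 18.1
position: [0.6096, 0.0053, 0.2597]
tool_rot: [[-0.001, 1.0, -0.001], [0.0, -0.001, -1.0], [-1.0, -0.001, -0.0]]
ft_force: [1.0, 1.3, 0.9]
grip_width: 0.0854
```

```bash
python3 - <<'E'
from h import *
d=get_image("wrist"); im=d["img"].copy(); print(sensors.observe()["position"])
def circ(c,r,col):
    P=np.array([proj(d,np.array(c)+r*np.array([np.cos(a),np.sin(a),0])) for a in np.linspace(0,6.28,60)]).round().astype(int); cv2.polylines(im,[P],True,col,1)
circ((.6096,.006,.116),.017,(0,255,0)); circ((.6096,.006,.0),.014,(0,255,0)); circ((.58,.152,.005),.042,(255,255,0)); circ((.449,-.157,.005),.028,(255,0,0)); circ((.628,-.1506,.019),.026,(0,255,0));circ((.58,.153,.093),.027,(255,0,0)); 
cv2.imwrite("pics/w5.png",im[:,:,::-1])
E
```

```text
[0.60948681 0.00612893 0.25991791]
```

View pics/w5.png

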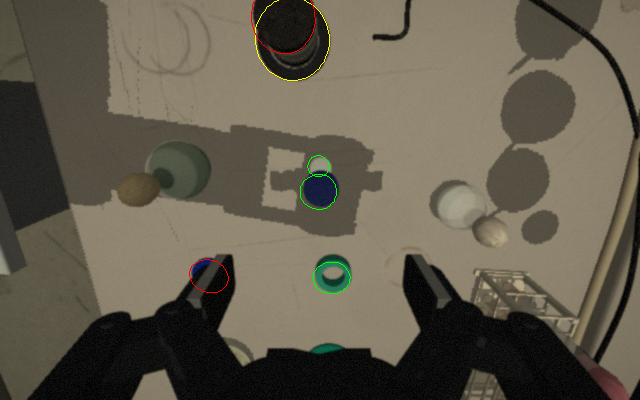

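The tube cap overlay matches at (319,191), the tape is at (332,274) and the black jar stands on its pad at (292,38). The blue pad is partly hidden behind a finger. Now I'll grasp the tube at about 80 mm up.

>>> arm_command(
  plan=[
    [[0.8,0,0,0,0,0],[1.7,0,0,0,0,0],[2.7,0,0,0,0,0],[3.7,0,0,0,0,0],[4.7,0,0,0,0,0],[5.6,0,0,0,0,0],[6.3,0,0,0,0,0],[6.8,0,0,0,0,0],[7.03,0,0,0,0,0],[7.03,0,0,0,0,0]],
  ],
)

```text
time_s: 19.15
position: [0.6095, 0.0066, 0.0843]
tool_rot: [[-0.001, 1.0, 0.001], [0.0, 0.001, -1.0], [-1.0, -0.001, -0.0]]
ft_force: [-0.4, -0.1, 1.2]
grip_width: 0.0853
```

>>> arm_command(
  plan=[
    [[0,0,0,0,0,0],[0,0,0,0,0,0],[0,0,0,0,0,0],[0,0,0,0,0,0],[0,0,0,0,0,0],[0,0,0,0,0,0],[0,0,0,0,0,0],[0,0,0,0,0,0],[0,0,0,0,0,0],[0,0,0,0,0,0]],
  ],
  jaw=1,
  newtons=30,
)

```text
time_s: 20.15
position: [0.6099, 0.0062, 0.0849]
tool_rot: [[0.001, 1.0, 0.0], [-0.0, 0.0, -1.0], [-1.0, 0.001, 0.0]]
ft_force: [1.6, 0.3, 5.1]
grip_width: 0.029
```

>>> arm_command(
  plan=[
    [[-0.1,0,0,0,0,0],[-0.3,0,0,0,0,0],[-0.6,0,0,0,0,0],[-0.9,0,0,0,0,0],[-1.2,0,0,0,0,0],[-1.45,0,0,0,0,0],[-1.6,0,0,0,0,0],[-1.6,0,0,0,0,0]],
  ],
)

```text
time_s: 20.95
position: [0.6098, 0.0062, 0.1252]
tool_rot: [[0.001, 1.0, 0.0], [-0.0, 0.0, -1.0], [-1.0, 0.001, 0.0]]
ft_force: [1.1, -0.7, -0.6]
grip_width: 0.0286
```

>>> arm_command(
  plan=[
    [[0,-0.1,0.3,0,0,0],[0,-0.3,0.9,0,0,0],[0,-0.5,1.7,0,0,0],[0,-0.8,2.6,0,0,0],[0,-1.2,3.5,0,0,0],[0,-1.8,4.4,0,0,0],[0,-2.5,5.2,0,0,0],[0,-3.3,5.9,0,0,0],[0,-4.1,6.3,0,0,0],[0,-4.8,6.5,0,0,0]],
  ],
)

```text
time_s: 21.95
position: [0.4879, -0.158, 0.1243]
tool_rot: [[-0.001, 1.0, -0.001], [0.0, -0.001, -1.0], [-1.0, -0.001, -0.0]]
ft_force: [-0.0, 0.2, -0.6]
grip_width: 0.0284
```

>>> arm_command(
  plan=[
    [[0,-0.6,0,0,0,0],[0,-1.1,0,0,0,0],[0,-1.45,0,0,0,0],[0,-1.6,0,0,0,0],[0,-1.65,0,0,0,0],[0,-1.65,0,0,0,0]],
  ],
)

```text
time_s: 22.55
position: [0.4486, -0.1565, 0.1246]
tool_rot: [[0.0, 1.0, 0.0], [-0.0, 0.0, -1.0], [-1.0, 0.0, 0.0]]
ft_force: [0.1, -0.5, 0.4]
grip_width: 0.0287
```

```bash
python3 - <<'E'
from h import *
d=get_image("wrist"); im=d["img"].copy(); p=sensors.observe()["position"];print(p)
im=cv2.convertScaleAbs(im,alpha=1.5)
def circ(c,r,col):
    P=np.array([proj(d,np.array(c)+r*np.array([np.cos(a),np.sin(a),0])) for a in np.linspace(0,6.28,60)]).round().astype(int); cv2.polylines(im,[P],True,col,1)
circ((.449,-.157,.005),.028,(0,255,0)); circ((p[0],p[1],.0405),.014,(255,255,0))
cv2.imwrite("pics/w6.png",im[:,:,::-1])
E
```

```text
[ 0.44868977 -0.15644936  0.12457221]
```

View pics/w6.png

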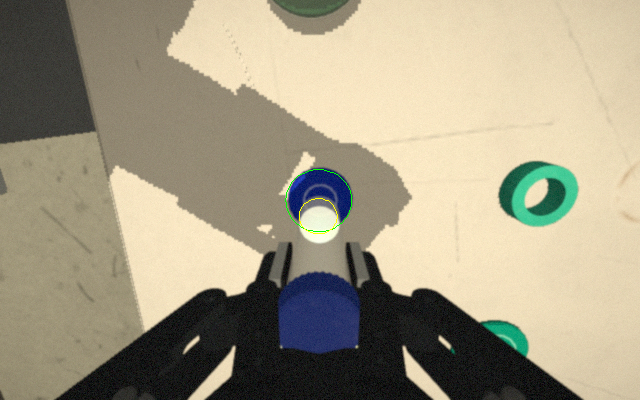

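The blue pad matches its overlay at (320,199). The tube foot, about (320,222), is roughly over it but about 2–3 mm toward −y, so I'll nudge it +2 mm while lowering.

>>> arm_command(
  plan=[
    [[0.2,0,-0.04,0,0,0],[0.5,0,-0.08,0,0,0],[0.8,0,-0.08,0,0,0],[1.05,0,-0.08,0,0,0],[1.2,0,-0.08,0,0,0],[1.3,0,-0.08,0,0,0],[1.35,0,-0.08,0,0,0],[1.38,0,-0.08,0,0,0],[1.38,0,-0.08,0,0,0]],
  ],
)

```text
time_s: 23.5
position: [0.4484, -0.1544, 0.0902]
tool_rot: [[0.0, 1.0, 0.0], [-0.0, 0.0, -1.0], [-1.0, 0.0, 0.0]]
ft_force: [-0.3, 0.6, -0.6]
grip_width: 0.0287
```

>>> arm_command(
  plan=[
    [[0.02,0,0,0,0,0],[0.03,0,0,0,0,0],[0.03,0,0,0,0,0]],
  ],
)

```text
time_s: 23.8
position: [0.4486, -0.1544, 0.0899]
tool_rot: [[0.001, 1.0, 0.0], [-0.001, 0.0, -1.0], [-1.0, 0.001, 0.001]]
ft_force: [-0.7, 0.7, 5.2]
grip_width: 0.0288
```

>>> arm_command(
  plan=[
    [[0,0,0,0,0,0],[0,0,0,0,0,0],[0,0,0,0,0,0],[0,0,0,0,0,0],[0,0,0,0,0,0],[0,0,0,0,0,0],[0,0,0,0,0,0],[0,0,0,0,0,0],[0,0,0,0,0,0],[0,0,0,0,0,0]],
  ],
  jaw=0,
)

```text
time_s: 24.8
position: [0.4484, -0.1543, 0.0893]
tool_rot: [[-0.0, 1.0, 0.0], [0.0, 0.0, -1.0], [-1.0, -0.0, -0.0]]
ft_force: [-0.7, -0.2, -0.2]
grip_width: 0.0848
```

>>> arm_command(
  plan=[
    [[-0.3,0,0,0,0,0],[-0.8,0,0,0,0,0],[-1.6,0,0,0,0,0],[-2.6,0,0,0,0,0],[-3.6,0,0,0,0,0],[-4.6,0,0,0,0,0],[-5.5,0,0,0,0,0],[-6,0,0,0,0,0],[-6.2,0,0,0,0,0],[-6.2,0,0,0,0,0]],
  ],
)

```text
time_s: 25.8
position: [0.4484, -0.1543, 0.2448]
tool_rot: [[0.001, 1.0, 0.0], [-0.001, 0.0, -1.0], [-1.0, 0.001, 0.001]]
ft_force: [-0.6, -0.5, -0.4]
grip_width: 0.0857
```

>>> arm_command(
  plan=[
    [[0,0.7,0,0,0,0],[0,1.6,-0.1,0,0,0],[0,2.6,-0.1,0,0,0],[0,3.7,-0.1,0,0,0],[0,4.8,-0.2,0,0,0],[0,5.8,-0.2,0,0,0],[0,6.6,-0.2,0,0,0],[0,7.1,-0.2,0,0,0],[0,7.17,-0.2,0,0,0],[0,7.17,-0.2,0,0,0]],
  ],
)

```text
time_s: 26.8
position: [0.6273, -0.1492, 0.2433]
tool_rot: [[-0.002, 1.0, 0.0], [0.001, 0.0, -1.0], [-1.0, -0.002, -0.001]]
ft_force: [-0.2, 0.2, -1.3]
grip_width: 0.0857
```

```bash
python3 - <<'E'
from h import *
d=get_image("wrist"); im=d["img"].copy(); print(sensors.observe()["position"])
def circ(c,r,col):
    P=np.array([proj(d,np.array(c)+r*np.array([np.cos(a),np.sin(a),0])) for a in np.linspace(0,6.28,60)]).round().astype(int); cv2.polylines(im,[P],True,col,1)
circ((.628,-.149,.019),.026,(255,0,0)); circ((.6245,-.3258,.005),.040,(255,255,0)); circ((.449,-.1565,.005),.028,(255,0,0)); circ((.449,-.1565,.121),.017,(0,255,0))
cv2.imwrite("pics/w7.png",im[:,:,::-1])
E
```

```text
[ 0.62707563 -0.14921205  0.24373695]
```

View pics/w7.png

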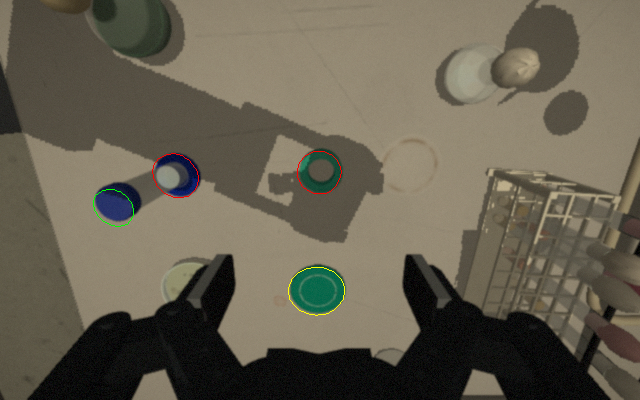

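The tape overlay matches at (320,171) and so does the teal pad at (317,291). The tube stands inside the blue pad at (176,176). I'll descend on the tape, keeping the fingertips clear of the table.

>>> arm_command(
  plan=[
    [[1,0.04,0,0,0,0],[2.2,0.04,0,0,0,0],[3.5,0.04,0,0,0,0],[4.8,0.04,0,0,0,0],[6,0.04,0,0,0,0],[7,0.04,0,0,0,0],[7.8,0.04,0,0,0,0],[8.3,0.04,0,0,0,0],[8.55,0.04,0,0,0,0],[8.55,0.04,0,0,0,0]],
  ],
)

```text
time_s: 27.85
position: [0.6284, -0.1493, 0.0305]
tool_rot: [[-0.0, 1.0, 0.0], [0.0, 0.0, -1.0], [-1.0, -0.0, -0.0]]
ft_force: [-0.8, 0.0, 0.4]
grip_width: 0.0857
```

>>> arm_command(
  plan=[
    [[0,0,0,0,0,0],[0,0,0,0,0,0],[0,0,0,0,0,0],[0,0,0,0,0,0],[0,0,0,0,0,0]],
  ],
  jaw=0.28,
  newtons=30,
)

```text
time_s: 28.35
position: [0.6287, -0.1492, 0.0308]
tool_rot: [[0.0, 1.0, 0.0], [-0.0, 0.0, -1.0], [-1.0, 0.0, 0.0]]
ft_force: [-0.3, 0.5, 0.3]
grip_width: 0.0617
```

>>> arm_command(
  plan=[
    [[0.05,0,0,0,0,0],[0.1,0,0,0,0,0],[0.1,0,0,0,0,0]],
  ],
)

```text
time_s: 28.65
position: [0.6285, -0.1492, 0.0278]
tool_rot: [[-0.0, 1.0, 0.0], [0.0, 0.0, -1.0], [-1.0, -0.0, -0.0]]
ft_force: [0.5, -0.9, -0.5]
grip_width: 0.0615
```

>>> arm_command(
  plan=[
    [[0,0,0,0,0,0],[0,0,0,0,0,0],[0,0,0,0,0,0],[0,0,0,0,0,0],[0,0,0,0,0,0],[0,0,0,0,0,0],[0,0,0,0,0,0]],
  ],
  jaw=1,
)

```text
time_s: 29.35
position: [0.6287, -0.1493, 0.0283]
tool_rot: [[0.0, 1.0, 0.0], [-0.0, 0.0, -1.0], [-1.0, 0.0, 0.0]]
ft_force: [-1.7, 0.3, 4.6]
grip_width: 0.0501
```

>>> arm_command(
  plan=[
    [[-0.1,0,0,0,0,0],[-0.3,0,0,0,0,0],[-0.6,0,0,0,0,0],[-0.9,0,0,0,0,0],[-1.1,0,0,0,0,0],[-1.2,0,0,0,0,0],[-1.2,0,0,0,0,0]],
  ],
)

```text
time_s: 30.05
position: [0.6288, -0.1493, 0.0585]
tool_rot: [[0.001, 1.0, 0.0], [-0.0, 0.0, -1.0], [-1.0, 0.001, 0.0]]
ft_force: [0.5, 0.4, -0.4]
grip_width: 0.0501
```

```bash
python3 - <<'E'
from h import *
d=get_image("wrist"); s=get_image("side"); p=sensors.observe()["position"];print(p)
im=d["img"].copy()
P=np.array([proj(d,np.array([p[0],p[1],.049])+.026*np.array([np.cos(a),np.sin(a),0])) for a in np.linspace(0,6.28,60)]).round().astype(int); cv2.polylines(im,[P],True,(255,0,0),1)
a=cv2.resize(s["img"][200:340,260:440],(514,400))
cv2.imwrite("pics/w8.png",cv2.resize(np.hstack([a,im]),(800,277))[:,:,::-1])
E
```

```text
[ 0.62850567 -0.14918998  0.05789793]
```

View pics/w8.png

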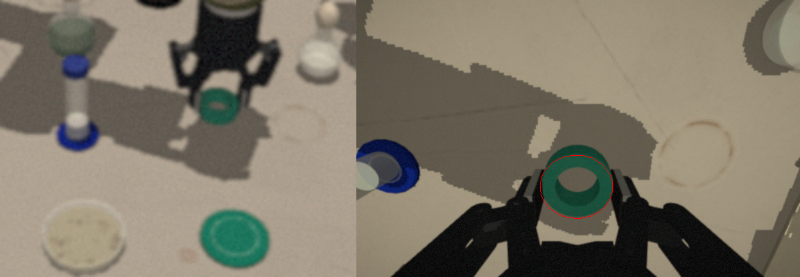

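The tape is held flat and clear of the table, coinciding with the overlay (stacked view, about (577,185)). The tube stands upright on the blue pad. Carrying it to the teal pad.

>>> arm_command(
  plan=[
    [[0,0,0.4,0,0,0],[0,0,1.1,0,0,0],[0,-0.05,2,0,0,0],[0,-0.1,3,0,0,0],[0,-0.1,4,0,0,0],[0,-0.15,5,0,0,0],[0,-0.15,6,0,0,0],[0,-0.17,6.7,0,0,0],[0,-0.17,7.05,0,0,0],[0,-0.17,7.05,0,0,0]],
  ],
)

```text
time_s: 31.15
position: [0.6241, -0.3267, 0.0578]
tool_rot: [[-0.0, 1.0, -0.001], [0.0, -0.001, -1.0], [-1.0, -0.0, -0.0]]
ft_force: [-0.8, -0.3, -0.6]
grip_width: 0.0501
```

```bash
python3 - <<'E'
from h import *
d=get_image("wrist"); im=d["img"].copy(); p=sensors.observe()["position"];print(p)
def circ(c,r,col):
    P=np.array([proj(d,np.array(c)+r*np.array([np.cos(a),np.sin(a),0])) for a in np.linspace(0,6.28,60)]).round().astype(int); cv2.polylines(im,[P],True,col,1)
circ((.6245,-.3258,.005),.040,(255,255,0)); circ((p[0],p[1],.049),.026,(255,0,0))
cv2.imwrite("pics/w9.png",im[:,:,::-1])
E
```

```text
[ 0.62428109 -0.32557244  0.05783078]
```

View pics/w9.png

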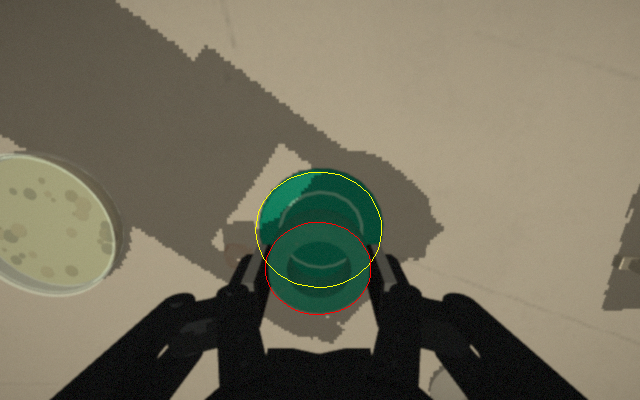

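The teal pad at (320,229) fits its overlay to within 1–2 mm, and the tape at (318,268) is centred over it. Lowering.

>>> arm_command(
  plan=[
    [[0.15,0,-0.04,0,0,0],[0.35,0.03,-0.04,0,0,0],[0.55,0.03,-0.04,0,0,0],[0.72,0.03,-0.04,0,0,0],[0.85,0.03,-0.04,0,0,0],[0.92,0.03,-0.04,0,0,0],[0.95,0.03,-0.04,0,0,0],[0.95,0.03,-0.04,0,0,0]],
  ],
)

```text
time_s: 32.0
position: [0.6252, -0.3246, 0.0343]
tool_rot: [[0.0, 1.0, 0.0], [-0.0, 0.0, -1.0], [-1.0, 0.0, 0.0]]
ft_force: [0.1, -0.6, -1.0]
grip_width: 0.0502
```

>>> arm_command(
  plan=[
    [[0.02,0,0,0,0,0],[0.04,0,0,0,0,0],[0.04,0,0,0,0,0]],
  ],
)

```text
time_s: 32.3
position: [0.6252, -0.3245, 0.0334]
tool_rot: [[0.0, 1.0, 0.0], [-0.0, 0.0, -1.0], [-1.0, 0.0, 0.0]]
ft_force: [-0.3, 0.6, -0.3]
grip_width: 0.0496
```

>>> arm_command(
  plan=[
    [[0.01,0,0,0,0,0],[0.02,0,0,0,0,0],[0.03,0,0,0,0,0],[0.03,0,0,0,0,0]],
  ],
)

```text
time_s: 32.7
position: [0.6252, -0.3246, 0.0333]
tool_rot: [[0.0, 1.0, 0.0], [-0.0, 0.0, -1.0], [-1.0, 0.0, 0.0]]
ft_force: [-2.5, 1.0, 5.3]
grip_width: 0.0502
```

Contact at about 5 N. Releasing, then withdrawing clear of the top view (up, then back toward the start pose).

>>> arm_command(
  plan=[
    [[0,0,0,0,0,0],[0,0,0,0,0,0],[0,0,0,0,0,0],[0,0,0,0,0,0],[0,0,0,0,0,0],[0,0,0,0,0,0],[0,0,0,0,0,0],[0,0,0,0,0,0]],
  ],
  jaw=0,
)

```text
time_s: 33.5
position: [0.6252, -0.3245, 0.0326]
tool_rot: [[-0.0, 1.0, 0.0], [0.0, 0.0, -1.0], [-1.0, -0.0, -0.0]]
ft_force: [-0.2, -0.2, -0.4]
grip_width: 0.0852
```

>>> arm_command(
  plan=[
    [[-0.3,0,0,0,0,0],[-1,0,0,0,0,0],[-2,0,0,0,0,0],[-3.2,0,0,0,0,0],[-4.4,0,0,0,0,0],[-5.6,0,0,0,0,0],[-6.8,0,0,0,0,0],[-7.8,0,0,0,0,0],[-8.4,0,0,0,0,0],[-8.4,0,0,0,0,0]],
  ],
)

```text
time_s: 34.5
position: [0.6256, -0.3248, 0.2458]
tool_rot: [[0.004, 1.0, 0.0], [-0.003, 0.0, -1.0], [-1.0, 0.004, 0.003]]
ft_force: [-0.1, -0.5, -0.3]
grip_width: 0.0855
```

>>> arm_command(
  plan=[
    [[0,-1.5,0.6,0,0,0],[0,-3,1.2,0,0,0],[0,-4.5,1.8,0,0,0],[0,-6,2.5,0,0,0],[0,-7.5,3.2,0,0,0],[0,-9,4,0,0,0],[0,-10.5,4.8,0,0,0],[0,-12,5.6,0,0,0],[0,-13.5,6.4,0,0,0],[0,-15,7,0,0,0]],
  ],
)

```text
time_s: 35.5
position: [0.2484, -0.5001, 0.2417]
tool_rot: [[-0.0, 1.0, 0.0], [0.001, 0.0, -1.0], [-1.0, -0.0, -0.001]]
ft_force: [0.7, -1.1, -0.3]
grip_width: 0.0855
```

```bash
python3 - <<'E'
from h import *
o=sensors.observe();print(o["position"],o["ft_force"],o["time_s"])
t=get_image("top"); s=get_image("side")
a=cv2.resize(t["img"][140:290,130:480],(800,343),interpolation=cv2.INTER_CUBIC); b=cv2.resize(s["img"][120:360,200:640],(440,240))
c=np.zeros((240,800,3),np.uint8);c[:,:440]=b
cv2.imwrite("pics/end.png",np.vstack([a,c])[:,:,::-1])
E
```

```text
[ 0.24842903 -0.50006015  0.24167711] [ 0.67909307 -1.06725717 -0.28059665] 35.5
```

View pics/end.png

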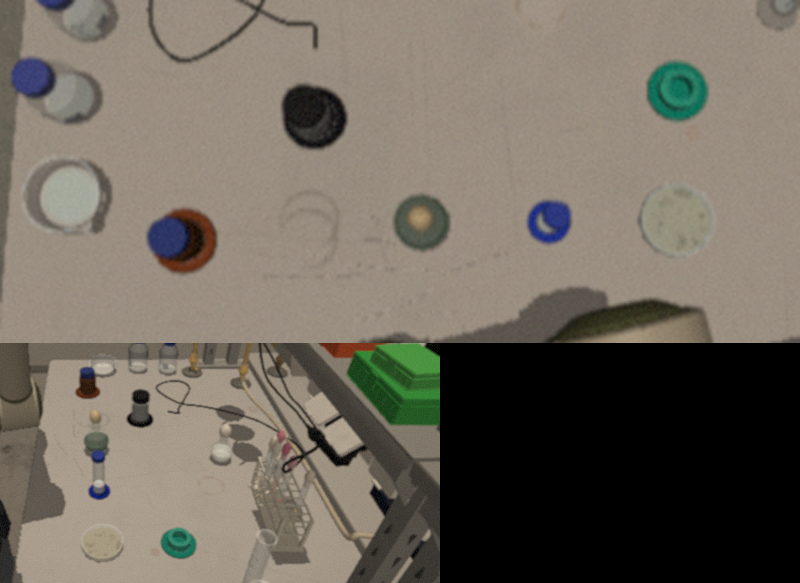

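All four things stand upright on their own pads: brown (183,240), black (314,117), blue (549,220) and teal (677,91) in the top crop. The flask (421,221) and dish (677,219) have not moved. One last numeric check, then I'll hand the job in.

```bash
python3 - <<'E'
from h import *
from rig import workorder
t,s=get_image("top"),get_image("side")
for n,c,g,r,r2 in [("browncap","blue",(.416,.3165,.077),14,12),("tubecap","blue",(.449,-.155,.114),10,10)]:
    a=blob(t,c,*proj(t,g),r);b=blob(s,c,*proj(s,g),r2);print(n,np.round(tri((t,*a[:2]),(s,*b[:2])),4))
workorder.close_job()
E
```

```text
browncap [0.4153 0.314  0.0736]
tubecap [ 0.4467 -0.1497  0.1139]
the job is handed in; nothing more can be done
```

I placed the brown jar, black-capped jar, tube and tape on their pads, in that order, and handed the job in at about 35.6 s. I felt for each set-down: contact showed as 5–13 N at the wrist, and only then did I open the jaws. The arm ended clear of the bench.

- **Final pictures:** the top and side views show all four upright, each inside its own pad. The flask and dish are where they started.
- **Brown jar:** its cap triangulates about 3 mm from the pad centre, against a 14 mm margin.
- **Tube:** its cap triangulates about 7 mm from the pad centre, mostly toward +y, also against a 14 mm margin. That is more than the 2 mm nudge I gave it. The blob in the top view is small and the pad is also blue, so it may include some pad.
- **Black jar and tape:** I checked these only by eye in the pictures, not by a final measurement.

No checks failed. The jaw opening read about 2 mm less than the true size on the two jars and the tape, with no sign of slipping.

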